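Change the plate in a locating jig and register the new blank

TASK

Take the finished blue plate out of the pin jig and lay it flat in the white tray. Then lay the brass-coloured blank flat on the jig and push it snugly against all three locating pins: its long edge touching both pins of the pair, one end touching the single pin. Leave the stapler, the tape roll and the data logger where they are.

Things in the scene. Friction and masses are not known exactly. Their poses are not given: they have to be found in the camera images.
- jig: Dark steel base plate, 150 (its x) x 200 (its y) x 12 mm high, fixed to the bench. Origin: centre of its underside; x, y along its edges, z up. Three upright steel pins, 12 mm diameter, stand 11 mm proud of its top: a pair at x = +50, y = -26 and +54 mm (they stop the long edge in +x) and a single one at x = +24, y = +80 mm (stops the end in +y). The rest of the top is free
- jig_home (a point): Point on the jig's top face, at x = +24, y = +14, z = +12 mm in the jig's frame and with the jig's axes: the centre of the blank's underside lies here when the blank touches all three pins with its long sides along the jig's y
- blue_plate: Finished plate, blue with an engraved silver field on top, 40 (its x) x 120 (its y) x 14 mm (z), about 0.2 kg, solid box; starts on the jig near the pins. Origin: centre of its underside
- brass_blank: Plain brass-coloured (gold anodised aluminium) blank with a small dark hole mark near either end, 40 (its x) x 120 (its y) x 14 mm (z), about 0.25 kg, solid box; starts on the bench to the left. Origin: centre of its underside
- white_tray: Open white plastic tray, 289 (its x) x 345 (its y) x 95 mm high outside, on the bench to the right, fixed. Origin: centre of its underside; inner floor 3 mm above it, 250 x 310 mm inside
- blue_stapler: Blue desk stapler, 135 (its x) x 34 x 44 mm, a bystander. Origin: centre of its underside
- temp_logger: Small white data logger, 86 (its x) x 52 x 22 mm, a bystander. Origin: centre of its underside
- tape_red: Red tape roll lying flat, 92 mm diameter, 20 mm high, a bystander. Origin: centre of its underside
Things that resemble listed ones, but are neither listed nor needed, are in the scene too. There is more than one size of the brass_blank; the one meant has the size given above.

How it is judged:
On the way, in this order (a step that is already met when the one before it is completed fails the run):
1. the blue plate lies in the white tray (x of blue_plate in the frame of white_tray between -0.12 and 0.12 m and y of blue_plate in the frame of white_tray between -0.145 and 0.145 m and z of blue_plate in the frame of white_tray between -0.002 and 0.03 m and (angle between blue_plate's own z axis and vertical below 0.2 rad or angle between blue_plate's own z axis and vertical above 2.94 rad) and linear speed of blue_plate below 0.02 m/s), for 0.2 s.
2. the brass blank lies flat on the jig's top face, inside the pins (x of brass_blank in the frame of jig_home between -0.06 and 0.004 m and y of brass_blank in the frame of jig_home between -0.06 and 0.004 m and z of brass_blank in the frame of jig_home between -0.003 and 0.017 m and (angle between brass_blank's own z axis and vertical below 0.03 rad or angle between brass_blank's own z axis and vertical above 3.11 rad)), for 0.2 s.
At the end, for the whole second after the job is handed in: The blue plate lies flat and still on the floor of the white tray. The brass blank lies flat and still on the jig, its long edge within 2 mm of both pins of the pair (and within 0.02 rad of parallel to them) and its end within 2 mm of the single pin (all of step 1 and x of brass_blank in the frame of jig_home between -0.002 and 0.002 m and y of brass_blank in the frame of jig_home between -0.002 and 0.002 m and z of brass_blank in the frame of jig_home between -0.003 and 0.017 m and (angle between brass_blank's own z axis and vertical below 0.03 rad or angle between brass_blank's own z axis and vertical above 3.11 rad) and angle between the y axis of brass_blank and the y axis of jig, either way round below 0.02 rad and linear speed of brass_blank below 0.01 m/s); the robot touches nothing.
It fails at once if the stapler is moved by more than 25 mm (distance of blue_stapler from where it was at the start of the episode above 0.025 m).
It fails at once if the data logger is moved by more than 25 mm (distance of temp_logger from where it was at the start of the episode above 0.025 m).
It fails at once if the tape roll is moved by more than 25 mm (distance of tape_red from where it was at the start of the episode above 0.025 m).
It also fails if it takes over 72 s, if anything falls off the work surface, if the arm or the gripper's body presses on something with over 40 N, if the wrist force passes 120 N, or if a joint passes its speed limit or range.

ROBOT

A 7-joint arm with a two-finger parallel gripper is mounted at the origin on a cart in front of the work surface, level with it; the furniture and walls round the work are solid. World frame = base frame: x ahead of the robot, y to its left, z up, the work surface at z = 0. Lengths are in m, angles in rad, forces in N, time in s.
With the tool pointing down it reaches from about 0.4 to 0.75 m from the base axis. Payload 19.5 kg.
Tool frame: the origin (TCP) lies midway between the tips of the shut fingers; the grasp point (between the pads) lies 19 mm behind it; z points along the fingers, y is the direction in which the jaws open and shut (so a half turn about z gives the same grasp; the last joint's range is limited). The gripper opens to 85 mm and grips with 20 to 120 N. Pads are 22 mm wide; open, the fingers measure 114 mm over their backs; the gripper's body (76 mm by 85 mm) begins 54 mm behind the grasp point. The pads swing forward as they close: fully open they stand 13 mm farther back than shut.
Start: joints at [-1.169, 0.707, -0.028, 1.485, 0.022, 0.951, -0.075], TCP at [0.247, 0.519, 0.231] pointing down, gripper open.
Joint ranges: [-2.71, 2.71], [-0.32, 2.16], [-1.57, 1.52], [0, 2.45], [-1.46, 4.6], [0, 2.02], [-2.83, 2.83]. Speed limits (rad/s): [1.89, 1.89, 2.57, 2.57, 3.01, 3.01, 3.01].

INTERFACE

Orientations are given as a 3x3 rotation matrix whose columns are the frame's x, y, z axes.
In Python, from station import * gives the robot as it stands.
- The arm moves only by the tool carry_out, never from a script. Its argument "moves" is text: rows parted by semicolons, each of 7 numbers parted by spaces: the turn, a rotation vector about the tool's x, y, z in rad, then the shift along the tool's x, y, z in cm, then the closure, from -1 (fully open) to 1 (shut), so that 0 is half open. A call has 1 to 20 rows; each row shifts and turns the commanded pose from where the row before left it, along the tool's axes as they then stand; what a row does not reach is not made up. A row lasts 1/8 s, in which the tool goes at most 62.5 mm and 10.7 degrees, less where a joint would pass 70% of its speed; a pose out of reach is approached as far as the arm can. A call is refused whole if a number of a shift passes 6.25 or a number of a turn 0.188, either way. A call with a gripper value outside its range is refused whole. The fingers move at their own pace and stop on an object; the grip force is fixed at half the most. Time passes only in rows, so rows that do not move let the fingers close. It gives the time, the measured TCP pose, the force and the opening at its end, in the units of the state.
- observe(): the state, without advancing time (a new reading comes with each control period).
- read_camera(name): name is "scene" or "top"; returns (picture, depth): 400x640x3 uint8, blue, green, red; 400x640 float32, m along the optical axis (not along the pixel's ray), 0 where there is no reading.
- camera_params(name): a dict with "fx", "fy", "cx", "cy" (pixels), "dist" ([k1, k2, p1, p2, k3] as OpenCV has them; the pictures are not rectified), "R" (3x3) and "t" (3): a world point X has camera coordinates R X + t. Camera axes: x right, y down, z forward; pixel columns grow to the right and rows downward; lengths in m; the calibration is good to about 2 mm. A picture is of the moment at which its call begins. camera_params takes no time and is no camera call.
- close_job(): hands the job in, once; it reports no verdict.
The state is a dict: "t": time; "joint_pos": joint angles; "joint_vel": joint speeds; "tau": joint torques, N m; "tool_pos": TCP position; "orientation": TCP orientation; "force": force on the tool from outside, world axes, zero at the start; "ft_torque": the same for the moment, N m; "grip_width": finger opening in m.
Only numpy, scipy, OpenCV 4.12 (cv2) and the standard library are available. Lean on these libraries where they do the work, as an engineer would, in place of code of your own. Each camera call takes 0.05 s, during which the arm holds its last target. There are 200 camera calls.

## Working session

There is one attempt and no reset: what is moved stays moved. The work goes in short steps, Python scripts to look and compute and a tool call to move; the robot and the scene stay as the last step left them, time stands still between calls to the robot, and variables do not carry over. Pictures are saved under pics/ and viewed, about 8 in all and at most 12, crops included, and the job is handed in when it is done.

Besides the shell and the picture viewer there is one more tool, called after "Emit:" as a command line: name --argument value ..., lists and objects as JSON in quotes. carry_out: Moves the arm, as the interface text tells. Its arguments: {"type":"object","properties":{"moves":{"type":"string"}},"required":["moves"]}

```bash
mkdir -p pics; ls; cat > h.py <<'E'
from station import *
import numpy as np, cv2
def grab(name):
    im,d=read_camera(name); return im,d,camera_params(name)
def ray(p,uv):
    K=np.array([[p['fx'],0,p['cx']],[0,p['fy'],p['cy']],[0,0,1.]])
    q=cv2.undistortPoints(np.float32(uv).reshape(-1,1,2),K,np.array(p['dist'],float)).reshape(-1,2)
    R=np.array(p['R']);t=np.array(p['t'])
    return -R.T@t, np.c_[q,np.ones(len(q))]@R
def onplane(p,uv,z):
    o,d=ray(p,uv); return o+d*((z-o[2])/d[:,2])[:,None]
E
python3 - <<'E'
from h import *
for n in('top','scene'):
    im,d,p=grab(n); cv2.imwrite(f'pics/{n}0.png',im); np.savez(f'{n}0.npz',im=im,d=d)
    print(n,-np.array(p['R']).T@p['t'],p['fx'],p['dist'])
s=observe(); print(s['tool_pos'],np.round(s['orientation'],3),s['grip_width'],s['t'])
E
```

```text
pics
top [5.04885215e-01 1.52137408e-03 1.54015192e+00] 515.4877302706235 [0.01505904 0.         0.         0.         0.        ]
scene [ 0.0367789  -1.04894331  1.41962987] 485.1717549046357 [-0.04609538  0.          0.          0.          0.        ]
[0.24680711 0.51910709 0.23091103] [[-0.903  0.429 -0.   ]
 [ 0.429  0.903 -0.001]
 [-0.    -0.001 -1.   ]] 0.08524884500564782 0.1
```

View pics/top0.png

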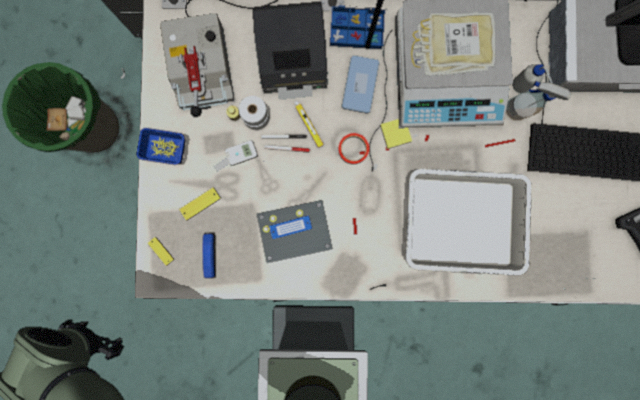

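View pics/scene0.png

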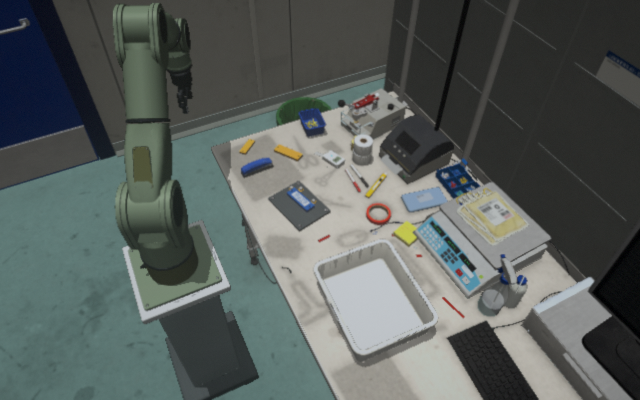

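The top view shows the jig at about (293,231) with the blue plate on it. The pins are at (274,218), (300,212) and (266,230). The large yellow blank is at (200,204), the small one at (161,250), the tray at (468,221) and the stapler at (209,255). Next I'll measure these.

```bash
cat > m.py <<'E'
from h import *
def mask(im,kind):
    h,s,v=cv2.split(cv2.cvtColor(im,cv2.COLOR_BGR2HSV)); h=h.astype(int)
    if kind=='yellow': return ((h>15)&(h<36)&(s>120)&(v>110)).astype(np.uint8)
    if kind=='blue': return ((h>100)&(h<125)&(s>110)&(v>60)).astype(np.uint8)
    if kind=='dark': return ((v<125)&(s<90)&(v>40)).astype(np.uint8)
def rects(p,m,z,box,amin=8):
    """min-area rectangles of blobs in pixel box (u0,v0,u1,v1) lifted on plane z"""
    k=np.zeros_like(m);u0,v0,u1,v1=box;k[v0:v1,u0:u1]=m[v0:v1,u0:u1]
    out=[]
    for c in cv2.findContours(k,cv2.RETR_EXTERNAL,cv2.CHAIN_APPROX_NONE)[0]:
        if cv2.contourArea(c)<amin: continue
        P=onplane(p,c.reshape(-1,2),z)[:,:2]
        (cx,cy),(w,hh),_=r=cv2.minAreaRect(np.float32(P*1000)); b=cv2.boxPoints(r)
        e=max((b[1]-b[0],b[2]-b[1]),key=np.linalg.norm); a=np.arctan2(-e[0],e[1]); a=(a+np.pi/2)%np.pi-np.pi/2
        out.append(dict(px=np.round(c.reshape(-1,2).mean(0)),c=np.round([cx,cy],1),size=sorted(np.round([w,hh],1)),yaw=round(float(a),3)))
    return out
E
python3 - <<'E'
from m import *
im=np.load('top0.npz')['im'];d=np.load('top0.npz')['d'];p=camera_params('top')
print('brass');[print(r) for r in rects(p,mask(im,'yellow'),.014,(140,180,225,270))]
print('plate');[print(r) for r in rects(p,mask(im,'blue'),.026,(255,200,330,262))]
print('pins');[print(r) for r in rects(p,mask(im,'yellow'),.023,(255,200,330,262),2)]
print('jig');[print(r) for r in rects(p,mask(im,'dark'),.012,(250,195,335,268),300)]
print('tray',onplane(p,[(408,172),(531,172),(528,272),(405,268)],.095).round(3))
for n,b in(('scene',(180,120,330,230)),):
    i2=np.load('scene0.npz')['im'];p2=camera_params(n)
    print('scene yel');[print(r) for r in rects(p2,mask(i2,'yellow'),.014,b,4)]
cr=lambda im,b,f:cv2.resize(im[b[1]:b[3],b[0]:b[2]],None,fx=f,fy=f,interpolation=cv2.INTER_CUBIC)
a=cr(im,(140,185,340,275),4); c=cr(i2,(230,130,350,230),4);
cv2.imwrite('pics/c1.png',a); 
for u,v in((200,204),(161,250),(209,255),(292,227)):
    print(u,v,d[v-1:v+2,u-1:u+2].mean(), 1.54-d[v,u])
E
```

```text
brass
{'px': array([160., 251.]), 'c': array([438.2, 451.5]), 'size': [np.float64(27.1), np.float64(83.9)], 'yaw': -0.862}
{'px': array([199., 204.]), 'c': array([579.3, 340.9]), 'size': [np.float64(37.0), np.float64(117.1)], 'yaw': 0.592}
plate
{'px': array([290., 227.]), 'c': array([513.4,  71.6]), 'size': [np.float64(41.4), np.float64(120.7)], 'yaw': 0.273}
pins
jig
{'px': array([294., 231.]), 'c': array([502.3,  60.5]), 'size': [np.float64(148.3), np.float64(198.3)], 'yaw': 0.223}
tray [[ 0.672 -0.261  0.095]
 [ 0.676 -0.608  0.095]
 [ 0.396 -0.596  0.095]
 [ 0.402 -0.254  0.095]]
scene yel
{'px': array([288., 152.]), 'c': array([579.7, 338.7]), 'size': [np.float64(41.0), np.float64(116.9)], 'yaw': 0.584}
{'px': array([247., 146.]), 'c': array([437.6, 447.3]), 'size': [np.float64(29.3), np.float64(86.2)], 'yaw': -0.878}
200 204 1.525774 0.012272358
161 250 1.5204432 0.015509725
209 255 1.3212658 0.05378914
292 227 1.5090252 0.029391408
```

View pics/c1.png

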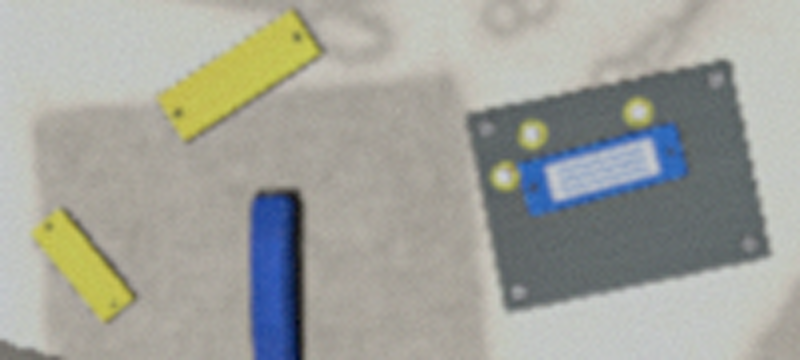

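Now the jig frame from the pins. I'll also write a planning helper.

```bash
cat >> h.py <<'E'
def plan(pos,yaw):
    """turn about tool z and shift (cm) in tool axes after that turn; yaw = world angle of tool y"""
    s=observe();R=np.array(s['orientation']);y=np.arctan2(R[1,1],R[0,1])
    f=(y-yaw+np.pi/2)%np.pi-np.pi/2
    yw=y-f; Y=np.array([np.cos(yw),np.sin(yw),0]);Z=np.array([0,0,-1.]);X=np.cross(Y,Z)
    d=(np.array(pos)-s['tool_pos'])*100
    print('t',s['t'],'tool',np.round(s['tool_pos'],4),'yawY',round(y,4),'tilt',np.round(R[:2,2],4),'turn z',round(f,4),'shift cm',np.round([d@X,d@Y,d@Z],2),'q',np.round(s['joint_pos'],2),'F',np.round(s['force'],1),'w',round(s['grip_width'],4))
E
python3 - <<'E'
from m import *
p=camera_params('top')
U=(np.array([(533,134),(638,111),(504,177)])+.5)/4-.5+[140,185]
W=onplane(p,U,.023)[:,:2]
J=np.array([(50,54),(50,-26),(24,80)])/1000
Jc=J-J.mean(0);Wc=W-W.mean(0)
a=np.arctan2((Jc[:,0]*Wc[:,1]-Jc[:,1]*Wc[:,0]).sum(),(Jc*Wc).sum())
R=np.array([[np.cos(a),-np.sin(a)],[np.sin(a),np.cos(a)]])
t=W.mean(0)-R@J.mean(0); print('yaw',a,'jig origin',t,'res mm',((J@R.T+t-W)*1000).round(1))
for yaw,o in((a,t),(.223,np.array([.5023,.0605]))):
    R=np.array([[np.cos(yaw),-np.sin(yaw)],[np.sin(yaw),np.cos(yaw)]]); print('home',o+R@[.024,.014],'plate in home mm',R.T@(np.array([.5134,.0716])-o-R@[.024,.014])*1000)
plan((.5134,.0716,.15),.24)
E
```

```text
yaw 0.22853839756029484 jig origin [0.50159241 0.05981812] res mm [[-0.3  0.8]
 [-0.1 -0.3]
 [ 0.3 -0.5]]
home [0.52179662 0.0788914 ] plate in home mm [-9.83019142 -5.19952366]
home [0.52260953 0.07946109] plate in home mm [-10.72001884  -5.62968935]
t 0.1 tool [0.2468 0.5191 0.2309] yawY 1.127 tilt [-0.0003 -0.0008] turn z 0.887 shift cm [-49.81  15.26   8.09] q [-1.17  0.71 -0.03  1.48  0.02  0.95 -0.08] F [-0.3  0.4 -0.6] w 0.0852
```

Emit:
carry_out --moves "0 0 0.174 0 0 0 -1;0 0 0.174 0 0 0 -1;0 0 0.174 0 0 0 -1;0 0 0.174 0 0 0 -1;0 0 0.171 0 0 0 -1;0 0 0 -4.17 1.19 0 -1;0 0 0 -4.17 1.19 0 -1;0 0 0 -4.17 1.19 0 -1;0 0 0 -4.17 1.19 0 -1;0 0 0 -4.17 1.19 0 -1;0 0 0 -4.17 1.19 0 -1;0 0 0 -4.17 1.19 0 -1;0 0 0 -4.17 1.19 0 -1;0 0 0 -4.17 1.19 0 -1;0 0 0 -4.17 1.19 0 -1;0 0 0 -4.17 1.19 0 -1;0 0 0 -4.17 1.19 0 -1;0 0 0 0 0 0 -1;0 0 0 0 0 0 -1"

```text
t: 2.48
tool_pos: [0.5132, 0.0729, 0.2311]
orientation: [[-0.257, 0.966, -0.001], [0.966, 0.257, 0.0], [0.0, -0.001, -1.0]]
force: [-0.6, 0.4, -0.4]
grip_width: 0.0853
```

```bash
python3 -c "
from h import *
plan((.5134,.0716,.012),.26)"
```

```text
t 2.475 tool [0.5132 0.0729 0.2311] yawY 0.2603 tilt [-0.0007  0.0002] turn z 0.0003 shift cm [-1.300e-01 -1.000e-02  2.191e+01] q [-0.28  0.63  0.13  1.69 -0.11  0.83  0.16] F [-0.6  0.4 -0.4] w 0.0853
```

Emit:
carry_out --moves "0 0 0 -0.13 0 4.5 -1;0 0 0 0 0 4.5 -1;0 0 0 0 0 4.5 -1;0 0 0 0 0 4.0 -1;0 0 0 0 0 2.5 -0.6;0 0 0 0 0 1.5 -0.2;0 0 0 0 0 0.4 -0.1;0 0 0 0 0 0 1;0 0 0 0 0 0 1;0 0 0 0 0 0 1;0 0 0 0 0 0 1"

```text
t: 3.85
tool_pos: [0.514, 0.0712, 0.0126]
orientation: [[-0.257, 0.966, 0.001], [0.966, 0.257, 0.0], [-0.0, 0.0, -1.0]]
force: [0.1, 0.7, 3.3]
grip_width: 0.0385
```

Emit:
carry_out --moves "0 0 0 0 0 -0.5 1;0 0 0 0 0 -3 1;0 0 0 0 0 -4.5 1;0 0 0 0 0 -4.5 1;0 0 0 0 0 -4 1;0 0 0.13 0 0 0 1;0 0 0.13 0 0 0 1;0 0 0 -3 0 0 1;0 0 0 -5 0.2 0 1;0 0 0 -5 0.4 0 1;0 0 0 -5 0.4 0 1;0 0 0 -5 0.4 0 1;0 0 0 -5 0.4 0 1;0 0 0 -5 0.4 0 1;0 0 0 -5 0 0 1;0 0 0 -5 0 0 1;0 0 0 -4 0 0 1;0 0 0 -3 0 0 1;0 0 0 0 0 0 1"

```text
t: 6.22
tool_pos: [0.5345, -0.431, 0.1769]
orientation: [[0.003, 1.0, -0.001], [1.0, -0.003, -0.001], [-0.001, -0.001, -1.0]]
force: [0.3, 0.1, -2.1]
grip_width: 0.0381
```

Emit:
carry_out --moves "0 0 0 0 0 4 1;0 0 0 0 0 4 1;0 0 0 0 0 4 1;0 0 0 0 0 3 1;0 0 0 0 0 1.2 1;0 0 0 0 0 0.6 1;0 0 0 0 0 0.3 1;0 0 0 0 0 0 1"

```text
t: 7.22
tool_pos: [0.5361, -0.429, 0.007]
orientation: [[-0.0, 1.0, 0.001], [1.0, 0.0, -0.001], [-0.001, 0.001, -1.0]]
force: [0.3, 0.9, -2.7]
grip_width: 0.0383
```

Emit:
carry_out --moves "0 0 0 0 0 0.25 1;0 0 0 0 0 0 1;0 0 0 0 0 0 -0.2;0 0 0 0 0 0 -0.4;0 0 0 0 0 0 -0.4;0 0 0 0 0 -2 -0.4;0 0 0 0 0 -4 -0.5;0 0 0 0 0 -4.5 -0.5;0 0 0 0 0 -4.5 -0.5;0 0 0 0 0 -2 -1;0 0 0 0 0 0 -1"

```text
t: 8.6
tool_pos: [0.5363, -0.4293, 0.1766]
orientation: [[0.0, 1.0, 0.003], [1.0, -0.0, -0.002], [-0.002, 0.003, -1.0]]
force: [-0.6, 0.7, 0.2]
grip_width: 0.0857
```

Emit:
carry_out --moves "0 0 0 3 0 0 -1;0 0 0 5 0 0 -1;0 0 0 5 0 0 -1;0 0 0 5 0 0 -1;0 0 0 5 0 0 -1;0 0 0 5 0 0 -1;0 0 0 5 0.4 0 -1;0 0 0 5 0.4 0 -1;0 0 0 5 0.4 0 -1;0 0 0 5 0.4 0 -1;0 0 0 5 0.4 0 -1;0 0 0 5 0.4 0 -1;0 0 -0.15 5 0.4 0 -1;0 0 -0.15 0 0 0 -1;0 0 -0.15 0 0 0 -1;0 0 -0.14 0 0 0 -1;0 0 0 0 0 0 -1"

```text
t: 10.72
tool_pos: [0.5637, 0.2009, 0.1737]
orientation: [[-0.556, 0.831, -0.001], [0.831, 0.556, -0.0], [0.0, -0.0, -1.0]]
force: [0.9, 0.7, 0.6]
grip_width: 0.0854
```

```bash
python3 - <<'E'
from m import *
im,d,p=grab('top'); 
print('plate');[print(r) for r in rects(p,mask(im,'blue'),.017,(410,175,530,268))]
print('brass');[print(r) for r in rects(p,mask(im,'yellow'),.014,(170,180,225,230))]
cv2.imwrite('pics/t1.png',im)
plan((.5793,.3402,.002),.588)
E
```

```text
plate
{'px': array([460., 222.]), 'c': array([ 535.7, -428.1]), 'size': [np.float64(32.5), np.float64(115.8)], 'yaw': 0.013}
brass
{'px': array([183., 211.]), 'c': array([554.4, 388.3]), 'size': [np.float64(10.5), np.float64(25.2)], 'yaw': -1.089}
t 10.775 tool [0.5637 0.2009 0.1737] yawY 0.5866 tilt [-0.0005 -0.0001] turn z -0.0014 shift cm [10.72  9.02 17.17] q [-0.42  0.81  0.06  1.47 -0.05  0.86  0.24] F [ 0.4  0.3 -0.5] w 0.0853
```

View pics/t1.png

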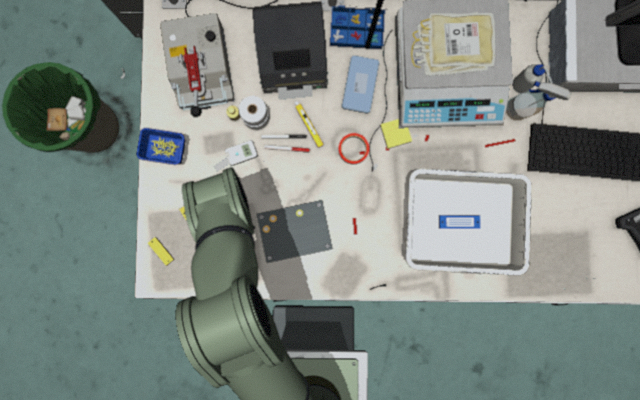

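The plate lies flat in the tray at (460,222). Next is the brass blank.

Emit:
carry_out --moves "0 0 0 3.57 3.0 0 -1;0 0 0 3.57 3.0 0 -1;0 0 0 3.58 3.02 0 -1;0 0 0 0 0 3 -1;0 0 0 0 0 4.5 -1;0 0 0 0 0 4.5 -1;0 0 0 0 0 3 -0.6;0 0 0 0 0 1.5 -0.2;0 0 0 0 0 0.5 -0.1;0 0 0 0 0 0 1;0 0 0 0 0 0 1;0 0 0 0 0 0 1;0 0 0 0 0 0 1"

```text
t: 12.4
tool_pos: [0.5793, 0.3405, 0.0042]
orientation: [[-0.556, 0.831, 0.0], [0.831, 0.556, 0.0], [-0.0, 0.0, -1.0]]
force: [-1.3, -0.1, 3.5]
grip_width: 0.0378
```

Emit:
carry_out --moves "0 0 0 0 0 -1 1;0 0 0 0 0 -3 1;0 0 0 0 0 -4 1;0 0 0 0 0 -3 1;0 0 0.12 0 0 0 1;0 0 0.12 0 0 0 1;0 0 0.12 0 0 0 1;0 0 0 0 0 0 1"

```text
t: 13.4
tool_pos: [0.5791, 0.3405, 0.1142]
orientation: [[-0.229, 0.973, 0.0], [0.973, 0.229, -0.0], [-0.0, 0.0, -1.0]]
force: [-1.2, 1.0, -3.2]
grip_width: 0.0383
```

```bash
python3 - <<'E'
from m import *
im,d,p=grab('scene')
print('brass');[print(r) for r in rects(p,mask(im,'yellow'),.124,(240,100,340,200),20)]
cv2.imwrite('pics/s1.png',cv2.resize(im[80:280,160:400],None,fx=3,fy=3))
a=.227;R=np.array([[np.cos(a),-np.sin(a)],[np.sin(a),np.cos(a)]])
t=np.array([.522,.079])+R@[-.008,-.008]; print(t)
plan((*t,.0145),a)
E
```

```text
brass
{'px': array([247., 146.]), 'c': array([405.7, 329.7]), 'size': [np.float64(27.3), np.float64(81.0)], 'yaw': -0.87}
{'px': array([290., 134.]), 'c': array([582.7, 325.2]), 'size': [np.float64(32.9), np.float64(84.4)], 'yaw': 0.157}
[0.51600568 0.06940479]
t 13.45 tool [0.5791 0.3405 0.1142] yawY 0.2328 tilt [ 0.0002 -0.0001] turn z 0.0058 shift cm [-24.99 -12.25   9.97] q [-0.65  1.01  0.17  1.21 -0.18  0.94 -0.22] F [ 0.3  0.3 -2.2] w 0.0378
```

View pics/s1.png

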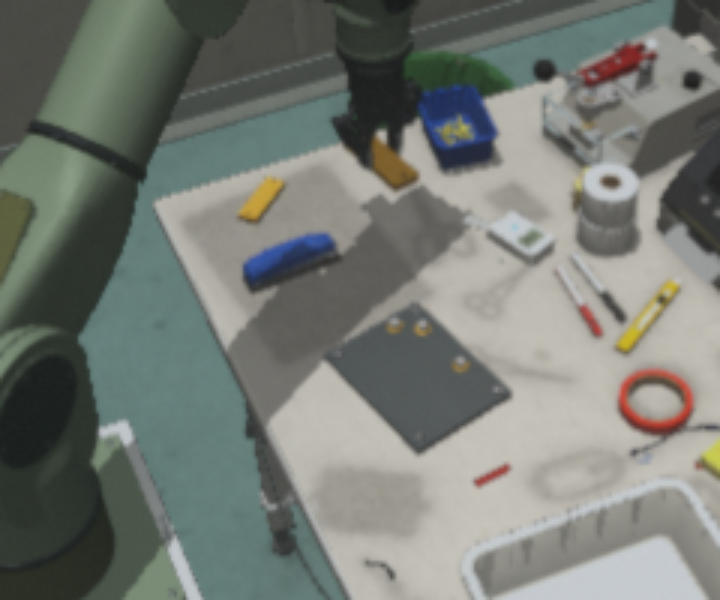

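Blank held at crop (390,163). Moving it over the jig, about 8 mm short of the pins in both directions.

Emit:
carry_out --moves "0 0 0.006 -3 -1.25 0 1;0 0 0 -4.5 -2.2 0 1;0 0 0 -4.5 -2.2 0 1;0 0 0 -4.5 -2.2 0 1;0 0 0 -4.5 -2.2 0 1;0 0 0 -3 -1.6 0 1;0 0 0 -1 -0.6 0 1;0 0 0 0 0 0 1;0 0 0 0 0 3 1;0 0 0 0 0 3.5 1;0 0 0 0 0 2 1;0 0 0 0 0 0.8 1;0 0 0 0 0 0.3 1;0 0 0 0 0 0 1"

```text
t: 15.2
tool_pos: [0.5157, 0.0697, 0.0183]
orientation: [[-0.223, 0.975, 0.001], [0.975, 0.223, 0.0], [-0.0, 0.001, -1.0]]
force: [0.5, -0.3, -3.2]
grip_width: 0.0382
```

```bash
python3 - <<'E'
from h import *
plan((.516,.0694,.0162),.227)
im,d,p=grab('scene'); b=im[165:245,255:345]
cv2.imwrite('pics/s2.png',cv2.resize(b,None,fx=7,fy=7,interpolation=cv2.INTER_CUBIC))
E
```

```text
t 15.2 tool [0.5157 0.0697 0.0183] yawY 0.2245 tilt [0.0007 0.0001] turn z -0.0025 shift cm [-0.04  0.02  0.21] q [-0.22  0.98  0.05  1.86 -0.14  0.3   0.16] F [ 0.5 -0.3 -3.2] w 0.0382
```

View pics/s2.png

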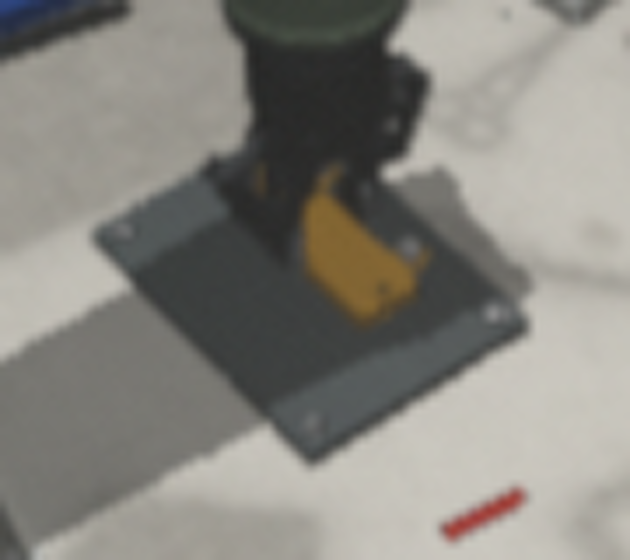

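Emit:
carry_out --moves "0 0 0 0 0 0.15 1;0 0 0 0 0 0.1 1;0 0 0 0 0 0 1"

```text
t: 15.62
tool_pos: [0.5157, 0.0695, 0.0161]
orientation: [[-0.222, 0.975, 0.001], [0.975, 0.222, 0.0], [0.0, 0.001, -1.0]]
force: [-3.6, 0.3, 15.6]
grip_width: 0.0385
```

Emit:
carry_out --moves "0 0 0 0 0 -0.1 1;0 0 0 0 0 0 0;0 0 0 0 0 0 -0.2;0 0 0 0 0 0 -0.2;0 0 0 0 0 -2 -0.2;0 0 0 0 0 -3 -0.2;0 0 0 0 0 -2 -0.2;0 0 0 0 -2 0 1;0 0 0 0 -2.6 0 1;0 0 0 0 0 0 1;0 0 0 0 0 3 1;0 0 0 0 0 3 1;0 0 0 0 0 1 1;0 0 0 0 0 0 1"

```text
t: 17.38
tool_pos: [0.4707, 0.0592, 0.0163]
orientation: [[-0.222, 0.975, -0.001], [0.975, 0.222, -0.0], [-0.0, -0.001, -1.0]]
force: [0.6, 0.4, 1.2]
grip_width: 0.0001
```

```bash
python3 - <<'E'
from h import *
plan((.522,.079,.0162),.227)
im,d,p=grab('scene'); b=im[165:245,255:345]
cv2.imwrite('pics/s3.png',cv2.resize(b,None,fx=7,fy=7,interpolation=cv2.INTER_CUBIC))
E
```

```text
t 17.375 tool [0.4707 0.0592 0.0163] yawY 0.2239 tilt [-0.0005 -0.0002] turn z -0.0031 shift cm [0.78 5.45 0.01] q [-0.21  0.96  0.03  2.02 -0.14  0.16  0.17] F [0.6 0.4 1.2] w 0.0001
```

View pics/s3.png

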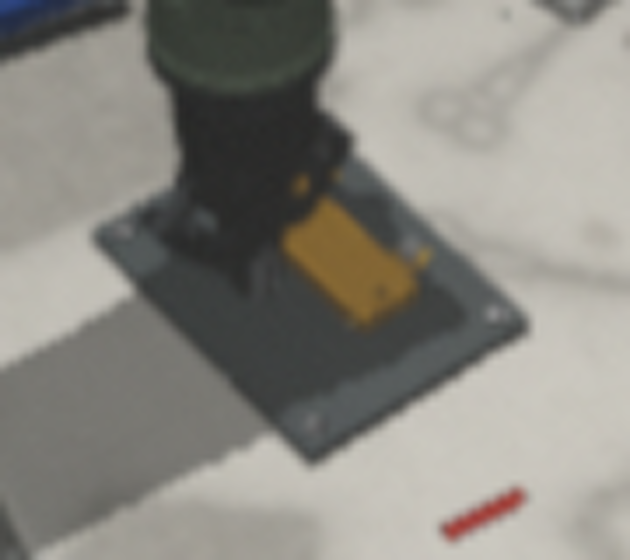

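The blank lies flat on the jig with the finger behind it. Pushing in +x.

Emit:
carry_out --moves "0 0 0 0 0.5 0 1;0 0 0 0 0.4 0 1;0 0 0 0 0.3 0 1;0 0 0 0 0.2 0 1;0 0 0 0 0.2 0 1;0 0 0 0 0 0 1"

```text
t: 18.18
tool_pos: [0.4861, 0.0627, 0.0163]
orientation: [[-0.222, 0.975, -0.0], [0.975, 0.222, -0.0], [-0.0, -0.0, -1.0]]
force: [-2.9, -0.4, 3.1]
grip_width: 0.0001
```

Emit:
carry_out --moves "0 0 0 0 0.1 0 1;0 0 0 0 0.1 0 1;0 0 0 0 0 0 1"

```text
t: 18.55
tool_pos: [0.4882, 0.0632, 0.0163]
orientation: [[-0.222, 0.975, -0.0], [0.975, 0.222, -0.0], [-0.0, -0.0, -1.0]]
force: [-2.8, -0.9, 2.8]
grip_width: 0.0001
```

Emit:
carry_out --moves "0 0 0 0 0.1 0 1;0 0 0 0 0.1 0 1;0 0 0 0 0 0 1"

```text
t: 18.92
tool_pos: [0.4902, 0.0637, 0.0163]
orientation: [[-0.222, 0.975, 0.0], [0.975, 0.222, -0.0], [-0.0, 0.0, -1.0]]
force: [-3.0, -0.8, 2.9]
grip_width: 0.0003
```

Emit:
carry_out --moves "0 0 0 0 0.1 0 1;0 0 0 0 0 0 1"

```text
t: 19.18
tool_pos: [0.4911, 0.0638, 0.0163]
orientation: [[-0.222, 0.975, 0.0], [0.975, 0.222, -0.0], [-0.0, 0.0, -1.0]]
force: [-2.5, -0.3, 2.8]
grip_width: -0.0
```

Emit:
carry_out --moves "0 0 0 0 0.1 0 1;0 0 0 0 0 0 1"

```text
t: 19.42
tool_pos: [0.4921, 0.0641, 0.0163]
orientation: [[-0.222, 0.975, 0.0], [0.975, 0.222, -0.0], [-0.0, 0.0, -1.0]]
force: [-3.1, -0.7, 3.4]
grip_width: 0.0001
```

Emit:
carry_out --moves "0 0 0 0 0.1 0 1;0 0 0 0 0 0 1"

```text
t: 19.68
tool_pos: [0.4928, 0.0642, 0.0163]
orientation: [[-0.222, 0.975, -0.001], [0.975, 0.222, -0.0], [-0.0, -0.001, -1.0]]
force: [-5.1, -1.4, 4.6]
grip_width: -0.0001
```

Emit:
carry_out --moves "0 0 0 0 0.1 0 1;0 0 0 0 0 0 1"

```text
t: 19.92
tool_pos: [0.493, 0.0644, 0.0162]
orientation: [[-0.222, 0.975, -0.002], [0.975, 0.222, -0.0], [0.0, -0.002, -1.0]]
force: [-9.0, -0.2, 6.8]
grip_width: -0.0001
```

Emit:
carry_out --moves "0 0 0 0 0.05 0 1;0 0 0 0 0 0 1"

```text
t: 20.18
tool_pos: [0.4931, 0.0644, 0.0162]
orientation: [[-0.222, 0.975, -0.003], [0.975, 0.222, -0.0], [0.0, -0.003, -1.0]]
force: [-11.5, -2.0, 7.7]
grip_width: 0.0002
```

Emit:
carry_out --moves "0 0 0 0 -0.6 0 1;0 0 0 0 -0.2 -2 1;0 0 0 0 0 -3 1;0 0 0 -4 1.9 0 1;0 0 0 -4.1 1.9 0 1;0 0 0 0 0 0 1;0 0 0 0 0 3 1;0 0 0 0 0 2 1;0 0 0 0 0 0 1"

```text
t: 21.3
tool_pos: [0.5411, -0.0073, 0.0154]
orientation: [[-0.223, 0.975, -0.002], [0.975, 0.223, 0.0], [0.0, -0.001, -1.0]]
force: [0.1, 0.1, -0.3]
grip_width: -0.0002
```

Emit:
carry_out --moves "0 0 0 0.3 0 0 1;0 0 0 0.3 0 0 1;0 0 0 0.2 0 0 1;0 0 0 0 0 0 1"

```text
t: 21.8
tool_pos: [0.54, 0.0003, 0.0165]
orientation: [[-0.222, 0.975, 0.0], [0.975, 0.222, -0.0], [-0.0, 0.0, -1.0]]
force: [-0.2, -0.6, -0.6]
grip_width: 0.0
```

Emit:
carry_out --moves "0 0 0 0.2 0 0 1;0 0 0 0.1 0 0 1;0 0 0 0.1 0 0 1;0 0 0 0 0 0 1"

```text
t: 22.3
tool_pos: [0.5391, 0.0039, 0.0163]
orientation: [[-0.222, 0.975, 0.0], [0.975, 0.222, -0.0], [-0.0, 0.0, -1.0]]
force: [1.3, -2.0, 2.5]
grip_width: 0.0002
```

Emit:
carry_out --moves "0 0 0 0.1 0 0 1;0 0 0 0.1 0 0 1;0 0 0 0.1 0 0 1;0 0 0 0 0 0 1"

```text
t: 22.8
tool_pos: [0.5384, 0.0071, 0.0163]
orientation: [[-0.222, 0.975, -0.0], [0.975, 0.222, 0.0], [0.0, -0.0, -1.0]]
force: [-0.7, -1.7, 0.8]
grip_width: 0.0
```

Emit:
carry_out --moves "0 0 0 0.1 0 0 1;0 0 0 0.1 0 0 1;0 0 0 0 0 0 1"

```text
t: 23.18
tool_pos: [0.5379, 0.0091, 0.0163]
orientation: [[-0.222, 0.975, -0.0], [0.975, 0.222, 0.0], [0.0, -0.0, -1.0]]
force: [0.8, -1.4, 0.7]
grip_width: -0.0003
```

Emit:
carry_out --moves "0 0 0 0.1 0 0 1;0 0 0 0 0 0 1"

```text
t: 23.42
tool_pos: [0.5378, 0.0097, 0.0163]
orientation: [[-0.222, 0.975, 0.0], [0.975, 0.222, -0.0], [-0.0, 0.0, -1.0]]
force: [1.1, -3.4, 1.3]
grip_width: 0.0001
```

Emit:
carry_out --moves "0 0 0 0.1 0 0 1;0 0 0 0 0 0 1"

```text
t: 23.68
tool_pos: [0.5377, 0.0098, 0.0163]
orientation: [[-0.221, 0.975, 0.0], [0.975, 0.221, -0.001], [-0.001, 0.0, -1.0]]
force: [1.9, -9.3, -0.8]
grip_width: -0.0003
```

Emit:
carry_out --moves "0 0 0 -0.5 0 0 1;0 0 0 -0.4 0 -2 1;0 0 0 0 0 -3 1;0 0 0 2 -2 0 1;0 0 0 3 -2 0 1;0 0 0 3 0 0 1;0 0 0 0 0 0 1;0 0 0 0 0 3 1;0 0 0 0 0 2 1;0 0 0 0 0 0 1"

```text
t: 24.92
tool_pos: [0.4823, 0.0705, 0.0154]
orientation: [[-0.222, 0.975, -0.002], [0.975, 0.222, -0.0], [0.0, -0.002, -1.0]]
force: [0.6, -1.5, 0.1]
grip_width: -0.0003
```

Emit:
carry_out --moves "0 0 0 0 0.2 0 1;0 0 0 0 0.2 0 1;0 0 0 0 0.2 0 1;0 0 0 0 0.1 0 1;0 0 0 0 0 0 1"

```text
t: 25.55
tool_pos: [0.4896, 0.0728, 0.0164]
orientation: [[-0.222, 0.975, 0.0], [0.975, 0.222, -0.0], [-0.0, 0.0, -1.0]]
force: [0.7, 0.2, 0.8]
grip_width: 0.0001
```

Emit:
carry_out --moves "0 0 0 0 0.1 0 1;0 0 0 0 0.1 0 1;0 0 0 0 0 0 1"

```text
t: 25.92
tool_pos: [0.4908, 0.073, 0.0162]
orientation: [[-0.222, 0.975, -0.002], [0.975, 0.222, -0.0], [0.0, -0.002, -1.0]]
force: [-5.1, -0.1, 1.9]
grip_width: 0.0001
```

Emit:
carry_out --moves "0 0 0 0 0.1 0 1;0 0 0 0 0.1 0 1;0 0 0 0 0 0 1"

```text
t: 26.3
tool_pos: [0.4912, 0.0731, 0.0161]
orientation: [[-0.222, 0.975, -0.005], [0.975, 0.222, -0.001], [0.0, -0.005, -1.0]]
force: [-12.7, -2.8, 6.7]
grip_width: -0.0
```

Emit:
carry_out --moves "0 0 0 0 -0.5 0 1;0 0 0 0 -0.5 0 1;0 0 0 0 0 -3 1;0 0 0 0 0 -5 1;0 0 0 0 0 -5 1;0 0 0 -5 0 -2 1;0 0 0 -5 0 0 1;0 0 0 -5 0 0 1;0 0 0 -5 0 0 1;0 0 0 -5 0 0 1;0 0 0 -5 0 0 1;0 0 0 0 0 0 1"

```text
t: 27.8
tool_pos: [0.5498, -0.225, 0.1659]
orientation: [[-0.218, 0.976, 0.0], [0.976, 0.218, -0.002], [-0.002, -0.0, -1.0]]
force: [0.3, 1.3, -0.4]
grip_width: 0.0002
```

```bash
python3 - <<'E'
from m import *
im,d,p=grab('top'); o=np.load('top0.npz')['im']
print('brass');[print(r) for r in rects(p,mask(im,'yellow'),.026,(255,200,330,262),30)]
print('plate');[print(r) for r in rects(p,mask(im,'blue'),.017,(410,175,530,268))]
for b in((195,225,220,282),):
    for i in(o,im): print('stapler',[(r['c'],r['size']) for r in rects(p,mask(i,'blue'),.04,b,30)])
s=observe();print(s['t'],s['tool_pos'],s['force'])
cv2.imwrite('pics/t2.png',np.vstack([cv2.resize(i[140:290,140:340],None,fx=4,fy=4,interpolation=cv2.INTER_CUBIC) for i in(im,)]))
i2,_,_=grab('scene');cv2.imwrite('pics/s4.png',cv2.resize(i2[165:245,255:345],None,fx=7,fy=7,interpolation=cv2.INTER_CUBIC))
E
```

```text
brass
{'px': array([287., 224.]), 'c': array([522.5,  80. ]), 'size': [np.float64(38.1), np.float64(118.3)], 'yaw': 0.224}
plate
{'px': array([468., 222.]), 'c': array([ 536. , -450.2]), 'size': [np.float64(32.5), np.float64(71.5)], 'yaw': 0.013}
stapler [(array([427.7, 307. ]), [np.float64(28.9), np.float64(124.0)])]
stapler [(array([427.8, 306.7]), [np.float64(31.1), np.float64(124.5)])]
27.85 [ 0.55001483 -0.22241892  0.16594723] [ 0.19740343 -0.08703507  0.29302005]
```

View pics/t2.png

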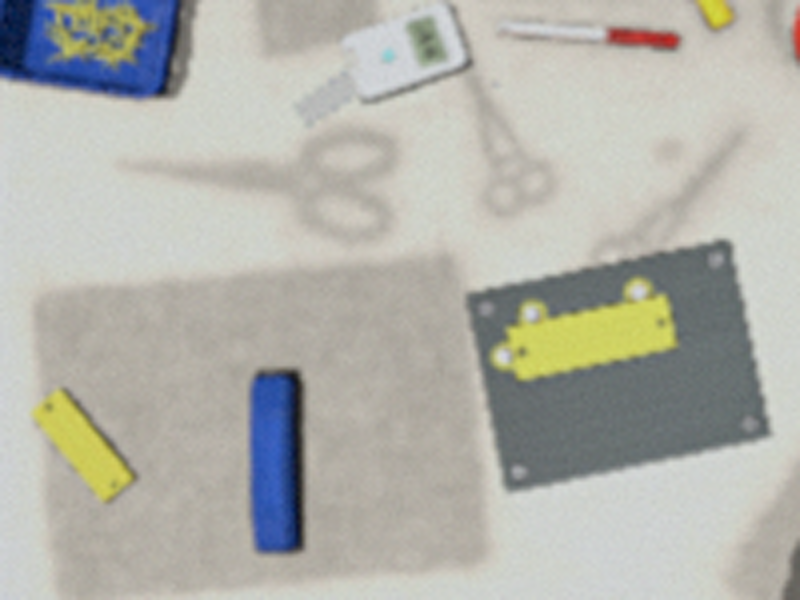

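View pics/s4.png

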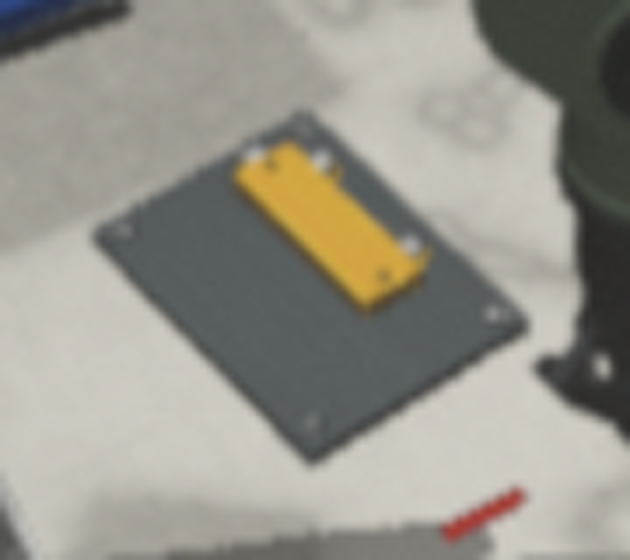

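The blank sits against all three pins, shown at (532,313), (637,290) and (503,356) in the top crop. Its measured centre is (522.5, 80.0) mm against home (522, 79) mm, with yaw 0.224 against 0.226 rad. I'm handing in.

```bash
python3 -c "
from station import *
print(close_job())"
```

```text
the job is handed in; nothing more can be done
None
```

The job is handed in at about 28 s of the 72 s allowed; no verdict is reported back. The blue plate is in the white tray, and the brass blank is pushed against all three pins of the jig.

- **Blue plate:** it lay flat in the tray at about (0.536, -0.428) m, close to the tray's centre. In the last picture part of it was hidden, probably by the arm, so its position comes from an earlier, clear view.
- **Brass blank, by force:** I pushed it with shut fingers in +x, then +y, then +x again. Each push ended in a hard stop at about 9–13 N. The two +x stops agree to about 0.4 mm.
- **Brass blank, by camera:** its centre is about 1 mm from the computed home point, and it is within about 0.002 rad of the jig's direction. The camera calibration is only good to about 2 mm, so the force stops are the stronger evidence that it is snug.
- **Bystanders:** the stapler measured within 0.3 mm of where it started. I didn't measure the data logger or the tape roll; the arm didn't work near either, and the logger looked undisturbed in the last picture.

The arm was clear of everything at the end. No check failed or disagreed.

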